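# Check a press die for rocking and seat it flush

### The arm

A 7-joint arm with a two-finger parallel gripper is mounted at the origin on a cart in front of the work surface, level with it; the furniture and walls round the work are solid. World frame = base frame: x ahead of the robot, y to its left, z up, the work surface at z = 0. Lengths are in m, angles in degrees, forces in N, time in s.
With the tool pointing down it reaches from about 0.4 to 0.9 m from the base axis. Payload 5.5 kg.
Tool frame: the origin (TCP) lies on the front face of the gripper's body, between the roots of the fingers; the fingertips stand 73 mm ahead of it and the grasp point (between the pads) lies 54 mm ahead of it (manip.tips_ahead is the distance from the TCP to the fingertips, in m); z points along the fingers, y is the line along which they close (so a half turn about z gives the same grasp; the last joint's range is limited). The gripper opens to 85 mm and grips with 20 to 120 N. Pads are 22 mm wide; open, the fingers measure 114 mm over their backs; the gripper's body (76 mm by 85 mm) begins 54 mm behind the grasp point. The pads swing forward as they close: fully open they stand 13 mm farther back than shut.
Start: joints at [-58.086, 28.699, -24.465, 88.831, 12.651, 65.22, -12.049], TCP at [0.188, 0.622, 0.304] pointing down, gripper open.
Joint ranges: [-164.97, 164.97], [-17.58, 116.51], [-87.97, 89.64], [11.32, 138.91], [-80.73, 260.73], [10.89, 115.49], [-147.41, 147.41]. Speed limits (degrees/s): [147.25, 147.25, 180, 180, 180, 180, 180].

### API

Orientations are given as [roll, pitch, yaw] about the fixed x, y, z axes, in that order (R = Rz(yaw) Ry(pitch) Rx(roll)).
In Python, from workcell import manip gives the robot as it stands.
- The arm moves only by the tool drive_tool, never from a script. Its argument "commands" is a list of rows, each a list of 6 numbers: the shift along the tool's x, y, z in m, then the turn, a rotation vector about the tool's x, y, z in degrees. A call has 1 to 12 rows; each row shifts and turns the commanded pose from where the row before left it, along the tool's axes as they then stand; what a row does not reach is not made up. A row lasts 1/8 s, in which the tool goes at most 62.5 mm and 10.7 degrees, less where a joint would pass 70% of its speed; a pose out of reach is approached as far as the arm can. A call with a gripper value outside its range is refused whole. "gripper" is the finger opening in m, from 0 to 0.0854, set as the call begins (left out, the last holds). The fingers move at their own pace and stop on an object; the grip force is fixed at half the most. Time passes only in rows, so rows that do not move let the fingers close. It gives the time, the measured TCP pose, the force, the opening and the grip force at its end, in the units of the state.
- manip.get_state(): the state, without advancing time (a new reading comes with each control period).
- manip.get_image(name): name is "scene" or "top" or "wrist"; returns the picture (480x640x3 uint8, red, green, blue); there is no depth.
- manip.calibration(name): a dict with "fx", "fy", "cx", "cy" (pixels), "R" (3x3) and "t" (3): a world point X has camera coordinates R X + t; the wrist camera has in their place "tool_from_camera" (4x4, takes a point from camera to tool coordinates, whose origin is the TCP and whose axes are the flange's). Camera axes: x right, y down, z forward; pixel columns grow to the right and rows downward; lengths in m; the calibration is good to about 2 mm. A picture is of the moment at which its call begins: read the wrist's pose just before it. calibration takes no time and is no camera call.
- manip.hand_in(): hands the job in; it is judged then, once.
Trained networks look in the newest picture that a camera, given by its name, has taken for a name from the list of things; names that differ only in an ending like _2 or _b are one class to them, and where a whole thing is asked for, a point or a joint stands for the part that bears it (a point fixed in the world has none). Each returns a list of dicts, best first, with "conf" (0 to 1); they miss things now and then, are a little off and sometimes report something else, mostly with a low value. They report only what shows in the picture. A call takes as long as a camera call.
- manip.boxes_of(camera, label): "bbox" ([centre column, centre row, width, height] as shares, 0 to 1, of the picture: columns of its width, rows of its height, round what is visible of it).
- manip.trace(camera, label): "mask" (480x640 bool, what is visible of it) and "bbox" ([centre column, centre row, width, height] as shares, 0 to 1, of the picture: columns of its width, rows of its height, round what is visible of it).
The state is a dict: "time": time; "qpos": joint angles; "joint_velocities": joint speeds; "tau": joint torques, N m; "position": TCP position; "orientation": TCP orientation; "force": force on the tool from outside, world axes, zero at the start; "wrist_torque": the same for the moment, N m; "gripper_width": finger opening in m; "grip_force": force on a finger pad.
Only numpy, scipy, OpenCV 4.12 (cv2) and the standard library are available. Lean on these libraries where they do the work, as an engineer would, in place of code of your own. Each camera call takes 0.05 s, during which the arm holds its last target. There are 200 camera calls.

### The job

The brass die stands proud of its steel die block. Lay the straightedge lengthways along the block's face, centred over the die, let go, and show that it rocks by pressing and briefly holding down (gently, 5 to 12 N) its blue end and then its black end; then press on its middle (never above 30 N) until the die is flush with the face. Prove it by pressing the blue end and then the black end again in the same way, now without rocking, and leave the straightedge lying there; never touch the die or the block with the gripper, and disturb nothing else.

Things in the scene. Friction and masses are not known exactly. Their poses are not given: they have to be found in the camera images.
- die_block: fixed steel block on a grey base plate (210 x 94) with a rubber foot. Origin in the middle of its underside, x along its long side, z up. Its flat upper face, 190 (x) x 70 (y), lies at z = 50 in its frame. The foot settles, so the origin may lie up to 6 mm below the worktop. Wall cabinets hang behind it from 590 mm above the worktop up, with fronts at about x = 0.7 m.
- die_top (a point): centre of the top of the brass die, a disc of 31 diameter with a black dot, in the centre of the face. Starts 3.5 to 5.5 mm proud. It slides only up and down in a stiff friction fit (about 9 N moves it; it stays where left) with no stop at flush: a straightedge pressed down over it lands on the face when the die is flush.
- straightedge: loose stiff steel bar, 150 (x) x 18 (y) x 24 high, about 0.25 kg, grey grip 50 long in the middle, to be held across the 18 mm. Origin in the middle of its flat underside. Blue cap at the +x end, black cap at the -x end (16 long, centred 67 from the middle). Over a proud die it lies tilted and tips to the end that is pressed; press the ends from above, 50 to 70 mm from the middle.
- blue_foot (a point): point on the straightedge's underside, 72 mm from the middle, under the blue cap (+x end)
- black_foot (a point): point on the straightedge's underside, 72 mm from the middle, under the black cap (-x end)
- dose_cup: bystander: small white plastic cup, upside down, 38 x 38 x 37, origin under its centre
- feed_shoe: bystander: grey metal feed tray, 52 x 82 x 32, origin under its centre
- chuck_key: bystander: T-shaped steel key, 58 x 73 x 11, lying flat, origin under its centre
- ultrasonic_bath: fixed blue and grey tank between the straightedge and the block, about 340 x 170; its rim is 264 mm above the worktop: carry things over it. Origin under its centre

How it is judged:
By the outcome, as a careful person would: the job done as asked, in the order asked, and still so for the second after the job is handed in, with the robot touching nothing.
It also fails if it takes over 72 s, if anything falls off the work surface, if the arm or the gripper's body presses on something with over 40 N, if the wrist force passes 120 N, or if a joint passes its speed limit or range.

## Working session

There is one attempt and no reset: what is moved stays moved. The work goes in short steps, Python scripts to look and compute and a tool call to move; the robot and the scene stay as the last step left them, time stands still between calls to the robot, and variables do not carry over. Pictures are saved under pics/ and viewed, at most 10 in all, crops included, and the job is handed in when it is done.

Besides the shell and the picture viewer there is one more tool, called after "Request:" by a JSON object that holds its "fn" and its "kwargs". drive_tool: Moves the arm, as the interface text tells. Its arguments: {"type":"object","properties":{"commands":{"type":"array","items":{"type":"array","items":{"type":"number"}}},"gripper":{"type":"number"}},"required":["commands"]}

```bash
mkdir -p pics; ls; cat > h.py <<'E'
import numpy as np, cv2
from workcell import manip
from scipy.spatial.transform import Rotation as Ro
def ray(cam,u,v,st=None):
    c=manip.calibration(cam); d=np.array([(u-c['cx'])/c['fx'],(v-c['cy'])/c['fy'],1.])
    if 'R' in c:
        R=np.array(c['R']);t=np.array(c['t']); return -R.T@t, R.T@d
    T=np.array(c['tool_from_camera']); st=st or manip.get_state()
    R=Ro.from_euler('xyz',st['orientation'],degrees=True).as_matrix()
    return R@T[:3,3]+np.array(st['position']), R@T[:3,:3]@d
def onz(cam,u,v,z,st=None):
    o,d=ray(cam,u,v,st); return o+d*(z-o[2])/d[2]
def proj(cam,X,st=None):
    c=manip.calibration(cam); X=np.array(X)
    if 'R' in c: p=np.array(c['R'])@X+np.array(c['t'])
    else:
        T=np.array(c['tool_from_camera']); st=st or manip.get_state()
        R=Ro.from_euler('xyz',st['orientation'],degrees=True).as_matrix()
        p=T[:3,:3].T@(R.T@(X-np.array(st['position']))-T[:3,3])
    return np.array([c['fx']*p[0]/p[2]+c['cx'],c['fy']*p[1]/p[2]+c['cy']])
def save(cam,name):
    im=manip.get_image(cam); cv2.imwrite('pics/%s.png'%name,im[:,:,::-1]); return im
E
python3 - <<'E'
from h import *
print(manip.get_state())
ims=[]
for c in ("scene","top","wrist"):
    save(c,c+'0')
    k=manip.calibration(c); print(c,{a:np.round(b,3).tolist() for a,b in k.items()})
    for l in ("die_block","die_top","straightedge","ultrasonic_bath","dose_cup","feed_shoe","chuck_key"):
        r=manip.boxes_of(c,l)
        for q in r[:1]:
            b=np.array(q['bbox'])*[640,480,640,480]; print(c,l,round(q['conf'],2),b.round(1))
E
```

```text
pics
{'time': 0.0, 'qpos': array([-58.08735139,  28.75270615, -24.45168089,  88.88946277,
        12.65213822,  65.21804367, -12.05145914]), 'joint_velocities': array([ 0.08835728,  0.00353367, -0.07503866,  0.006595  ,  0.03482246,
        0.01422283, -0.07747349]), 'tau': array([ 1.07720400e-03, -5.69538760e+01, -5.81537917e+00, -2.80930316e+01,
        1.08203210e-02,  1.22210200e-02, -1.16988301e-05]), 'position': array([0.18813872, 0.62162891, 0.30288329]), 'orientation': array([-1.79893206e+02, -2.24896544e-03,  1.63167237e+02]), 'force': array([ 0.34880048, -0.19651183, -0.17741715]), 'wrist_torque': array([-0.03280056,  0.00926062, -0.00816226]), 'grip_force': 0.0, 'gripper_width': 0.08547213787586748}
scene {'fx': 498.887, 'fy': 498.887, 'cx': 323.212, 'cy': 238.266, 'R': [[0.999, 0.05, -0.008], [0.039, -0.862, -0.505], [-0.032, 0.504, -0.863]], 't': [-0.49, -0.031, 1.576]}
scene die_block 0.95 [331.4 141.3  37.6  56.8]
scene die_top 0.62 [327.  135.8   6.7   5.5]
scene straightedge 0.59 [304.6 322.3  52.5  18. ]
scene feed_shoe 0.79 [378.  261.6  31.7  32.3]
top {'fx': 479.464, 'fy': 479.464, 'cx': 320.903, 'cy': 234.57, 'R': [[0.02, -1.0, 0.019], [-0.998, -0.021, -0.064], [0.064, -0.018, -0.998]], 't': [-0.047, 0.485, 1.142]}
top die_block 0.73 [152.8 230.7  91.5  56.1]
top die_top 0.5 [146.7 230.9  14.2  10.8]
top straightedge 0.86 [423.2 250.1  23.6  65.4]
top dose_cup 0.49 [282.8 167.7  15.6  15.3]
top feed_shoe 0.78 [343.5 165.2  39.4  37.9]
top chuck_key 0.55 [495.7 257.9  32.1  27.5]
wrist {'fx': 360.09, 'fy': 360.09, 'cx': 324.503, 'cy': 239.689, 'tool_from_camera': [[-0.001, -0.964, -0.264, 0.067], [1.0, -0.001, -0.0, 0.0], [-0.0, -0.264, 0.964, -0.069], [0.0, 0.0, 0.0, 1.0]]}
wrist die_block 0.65 [125.4 465.3  29.4  28.5]
```

View pics/top0.png

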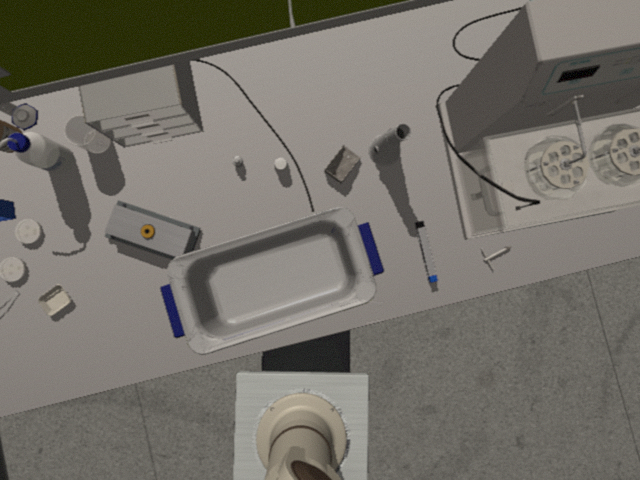

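View pics/scene0.png

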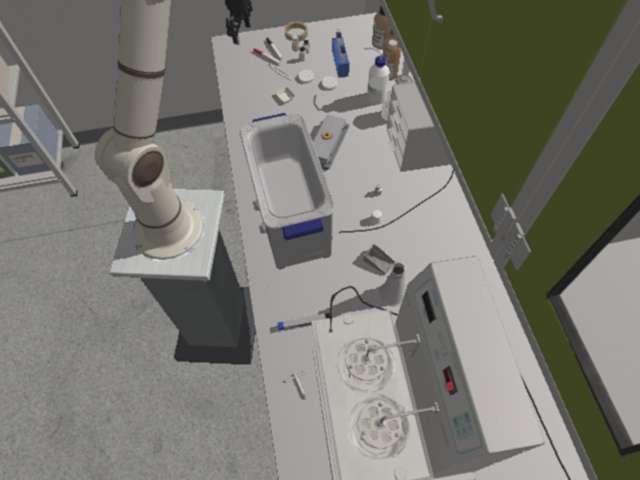

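```bash
python3 - <<'E'
from h import *
manip.get_image('top')
for l,z in (("straightedge",.024),("die_block",.048),("die_top",.052),("ultrasonic_bath",.264)):
    for q in manip.trace('top',l)[:1]:
        m=q['mask'].astype(np.uint8); cv2.imwrite('/tmp/%s.png'%l,m*255)
        c=max(cv2.findContours(m,0,2)[0],key=cv2.contourArea)
        bx=cv2.boxPoints(cv2.minAreaRect(c)); P=np.array([onz('top',u,v,z) for u,v in bx])
        print(l,round(q['conf'],2),bx.round(0).tolist(),P[:,:2].round(3).tolist(),P.mean(0).round(3))
        e=[P[1]-P[0],P[2]-P[1]]; print([(np.linalg.norm(a).round(3),np.degrees(np.arctan2(a[1],a[0])).round(1)) for a in e])
im=cv2.imread('pics/top0.png')
a=cv2.resize(im[190:275,95:215],None,fx=5,fy=5,interpolation=2); b=cv2.resize(im[205:290,395:455],None,fx=3,fy=5,interpolation=2)
cv2.imwrite('pics/crop0.png',np.hstack([a,b]))
E
```

```text
straightedge 0.89 [[413.0, 223.0], [423.0, 221.0], [438.0, 280.0], [428.0, 283.0]] [[0.518, -0.259], [0.524, -0.283], [0.381, -0.319], [0.375, -0.295]] [ 0.449 -0.289  0.024]
[(np.float64(0.025), np.float64(-75.1)), (np.float64(0.148), np.float64(-165.9))]
die_top 0.48 [[141.0, 225.0], [153.0, 225.0], [153.0, 236.0], [141.0, 236.0]] [[0.497, 0.383], [0.497, 0.355], [0.472, 0.354], [0.471, 0.382]] [0.484 0.368 0.052]
[(np.float64(0.028), np.float64(-88.8)), (np.float64(0.026), np.float64(-177.6))]
```

View pics/crop0.png

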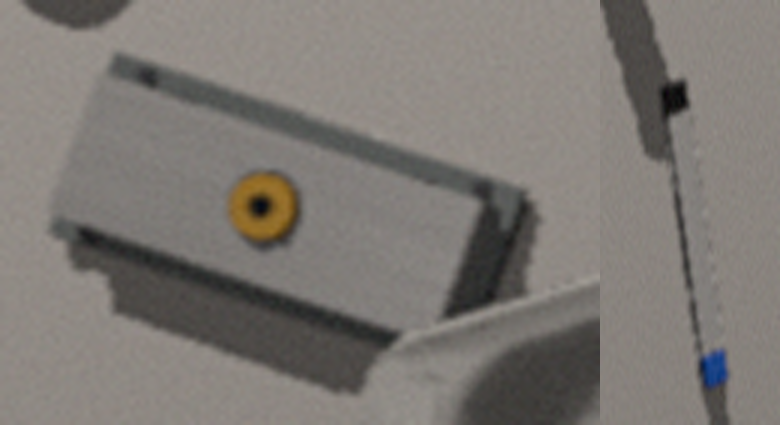

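The top view shows the block around (150,231) with the die dot at (147,231). The straightedge runs from its black cap at (421,225) to its blue cap at (433,279). The bath's left rim corner, near (170,262), hides the block's near-right corner.

```bash
cat >> h.py <<'E'
def plan(pos,yaw,n,cmd=None):
    """n rows from the current pose (or cmd=(pos,yaw)) straight to pos/yaw, tool down"""
    st=manip.get_state()
    R=Ro.from_euler('xyz',st['orientation'],degrees=True); p=np.array(st['position'])
    if cmd: p=np.array(cmd[0],float); R=Ro.from_euler('xyz',[180,0,cmd[1]],degrees=True)
    G=Ro.from_euler('xyz',[180,0,yaw],degrees=True); rv=(R.inv()*G).as_rotvec(degrees=True)
    rows=[]
    for i in range(n):
        d=R.inv().apply((np.array(pos)-p)/(n-i)).round(4); t=((R.inv()*G).as_rotvec(degrees=True)/(n-i)).round(1)
        rows.append(d.tolist()+t.tolist()); p=p+R.apply(d); R=R*Ro.from_rotvec(t,degrees=True)
    print(n,'rows',rows); print('end',p.round(4),R.as_euler('xyz',degrees=True).round(2))
E
python3 - <<'E'
from h import *
for q in [(170,262),(343,207),(375,290),(200,353),(163,287),(178,337),(182,262)]: print('bath',q,onz('top',*q,.264).round(3))
def c(x,y): return 95+x/5,190+y/5
C=[(118,78),(482,202),(400,338),(78,225)]
for q in C: print('face',onz('top',*c(*q),.047).round(3))
print('die',onz('top',*c(260,206),.052).round(3))
plan([.49,.40,.37],72,10)
E
```

```text
bath (170, 262) [0.412 0.25  0.264]
bath (343, 207) [ 0.523 -0.074  0.264]
bath (375, 290) [ 0.367 -0.137  0.264]
bath (200, 353) [0.244 0.188 0.264]
bath (163, 287) [0.365 0.261 0.264]
bath (178, 337) [0.273 0.23  0.264]
bath (182, 262) [0.412 0.228 0.264]
face [0.541 0.438 0.047]
face [0.487 0.267 0.047]
face [0.422 0.302 0.047]
face [0.472 0.454 0.047]
die [0.482 0.368 0.052]
10 rows [[-0.0353, -0.0125, -0.0066, -0.0, -0.0, 9.1], [-0.0369, -0.0068, -0.0066, -0.0, -0.0, 9.1], [-0.0375, -0.0009, -0.0066, -0.0, -0.0, 9.1], [-0.0371, 0.0051, -0.0066, -0.0, 0.0, 9.1], [-0.0359, 0.0109, -0.0066, -0.0, 0.0, 9.1], [-0.0337, 0.0164, -0.0066, -0.0, 0.0, 9.1], [-0.0307, 0.0215, -0.0066, -0.0, 0.0, 9.1], [-0.0268, 0.0261, -0.0066, -0.0, 0.0, 9.2], [-0.0223, 0.0301, -0.0067, -0.0, 0.0, 9.1], [-0.0174, 0.0332, -0.0066, -0.0, 0.0, 9.2]]
end [0.49 0.4  0.37] [-180.      0.     71.97]
```

Request:
{"fn": "drive_tool", "kwargs": {"commands": [[-0.0353, -0.0125, -0.0066, 0, 0, 9.1], [-0.0369, -0.0068, -0.0066, 0, 0, 9.1], [-0.0375, -0.0009, -0.0066, 0, 0, 9.1], [-0.0371, 0.0051, -0.0066, 0, 0, 9.1], [-0.0359, 0.0109, -0.0066, 0, 0, 9.1], [-0.0337, 0.0164, -0.0066, 0, 0, 9.1], [-0.0307, 0.0215, -0.0066, 0, 0, 9.1], [-0.0268, 0.0261, -0.0066, 0, 0, 9.2], [-0.0223, 0.0301, -0.0067, 0, 0, 9.1], [-0.0174, 0.0332, -0.0066, 0, 0, 9.2], [0, 0, 0, 0, 0, 0], [0, 0, 0, 0, 0, 0]]}}

```text
time: 2.95
position: [0.4895, 0.4004, 0.3698]
orientation: [-180.0, -0.0, 72.0]
force: [-0.1, -0.0, 0.8]
gripper_width: 0.0855
grip_force: 0.0
```

```bash
python3 - <<'E'
from h import *
st=manip.get_state(); print(st['time'],st['position'],st['orientation'],st['qpos'].round(1),st['force'])
save('wrist','w1')
for l in ("die_block","die_top"):
    for q in manip.trace('wrist',l)[:2]:
        m=q['mask'].astype(np.uint8); c=max(cv2.findContours(m,0,2)[0],key=cv2.contourArea)
        r=cv2.minAreaRect(c); print(l,round(q['conf'],2),r)
        if l=='die_top': print(onz('wrist',*r[0],.051,st))
plan([.449,-.30,.37],14,12)
plan([.449,-.30,.37],14,11)
E
```

```text
2.95 [0.48945195 0.40041011 0.36984661] [-1.79950716e+02 -1.09898970e-02  7.20444604e+01] [-40.8  22.   -1.2  87.8   0.4  70.3 -60. ] [-0.06767027 -0.00633911  0.8475861 ]
die_block 0.55 ((327.4999694824219, 220.99996948242188), (80.99998474121094, 171.99996948242188), -0.0)
die_top 0.65 ((327.5, 231.0), (28.0, 27.0), 90.0)
[0.48303798 0.37197968 0.051     ]
12 rows [[-0.0566, 0.0148, -0.0, -0.0, 0.0, 4.8], [-0.0552, 0.0195, -0.0, -0.0, 0.0, 4.8], [-0.0534, 0.024, -0.0, -0.0, 0.0, 4.9], [-0.0511, 0.0285, -0.0, -0.0, 0.0, 4.8], [-0.0486, 0.0327, -0.0001, -0.0, 0.0, 4.9], [-0.0456, 0.0367, -0.0, -0.0, 0.0, 4.8], [-0.0424, 0.0404, -0.0001, -0.0, 0.0, 4.9], [-0.0388, 0.0438, -0.0, -0.0, 0.0, 4.8], [-0.0349, 0.0469, -0.0001, -0.0, 0.0, 4.9], [-0.0308, 0.0497, -0.0, -0.0, 0.0, 4.8], [-0.0266, 0.0521, -0.0001, -0.0, 0.0, 4.9], [-0.022, 0.0543, -0.0, -0.0, 0.0, 4.8]]
end [ 0.449 -0.3    0.37 ] [-1.7997e+02  5.0000e-02  1.4040e+01]
11 rows [[-0.0618, 0.0161, -0.0, -0.0, 0.0, 5.3], [-0.06, 0.0218, -0.0, -0.0, 0.0, 5.3], [-0.0578, 0.0272, -0.0, -0.0, 0.0, 5.3], [-0.055, 0.0324, -0.0001, -0.0, 0.0, 5.3], [-0.0518, 0.0374, -0.0, -0.0, 0.0, 5.3], [-0.0481, 0.042, -0.0001, -0.0, 0.0, 5.3], [-0.044, 0.0462, -0.0, -0.0, 0.0, 5.3], [-0.0395, 0.0501, -0.0001, -0.0, 0.0, 5.3], [-0.0347, 0.0536, -0.0, -0.0, 0.0, 5.2], [-0.0298, 0.0565, -0.0001, -0.0, 0.0, 5.3], [-0.0244, 0.0589, -0.0, -0.0, 0.0, 5.2]]
end [ 0.449 -0.3    0.37 ] [-1.7997e+02  5.0000e-02  1.4040e+01]
```

View pics/w1.png

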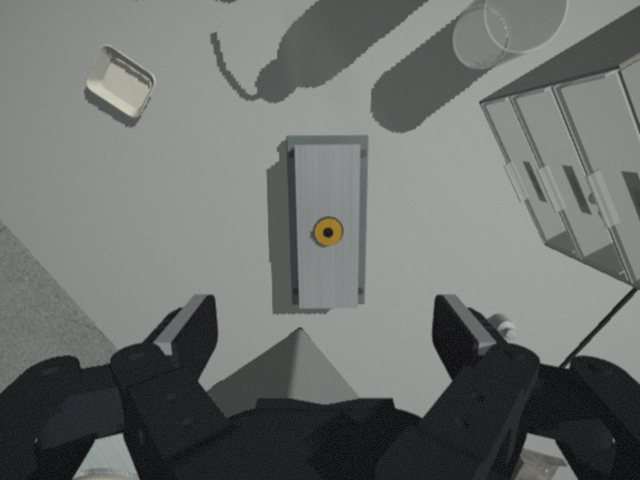

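The wrist view shows the die dot at (328,232). The block's face edges run nearly vertical, from (295,145) to (299,308), and a bath corner is at (300,328).

Request:
{"fn": "drive_tool", "kwargs": {"commands": [[-0.0566, 0.0148, 0, 0, 0, 4.8], [-0.0552, 0.0195, 0, 0, 0, 4.8], [-0.0534, 0.024, 0, 0, 0, 4.9], [-0.0511, 0.0285, 0, 0, 0, 4.8], [-0.0486, 0.0327, 0, 0, 0, 4.9], [-0.0456, 0.0367, 0, 0, 0, 4.8], [-0.0424, 0.0404, 0, 0, 0, 4.9], [-0.0388, 0.0438, 0, 0, 0, 4.8], [-0.0349, 0.0469, 0, 0, 0, 4.9], [-0.0308, 0.0497, 0, 0, 0, 4.8], [-0.0266, 0.0521, 0, 0, 0, 4.9], [-0.022, 0.0543, 0, 0, 0, 4.8]]}}

```text
time: 4.6
position: [0.4486, -0.3017, 0.3702]
orientation: [-180.0, -0.1, 13.9]
force: [1.0, 0.0, 0.3]
gripper_width: 0.0853
grip_force: 0.0
```

Request:
{"fn": "drive_tool", "kwargs": {"commands": [[0, 0, 0.04, 0, 0, 0], [0, 0, 0.04, 0, 0, 0], [0, 0, 0.04, 0, 0, 0], [0, 0, 0, 0, 0, 0], [0, 0, 0, 0, 0, 0]]}}

```text
time: 5.22
position: [0.4491, -0.3011, 0.2513]
orientation: [179.9, -0.1, 13.9]
force: [-0.3, 0.2, 0.3]
gripper_width: 0.0854
grip_force: 0.0
```

```bash
python3 - <<'E'
from h import *
st=manip.get_state(); print(st['time'],st['position'],st['orientation'],st['qpos'].round(1),st['force'])
im=save('wrist','w2')
for q in manip.trace('wrist','straightedge')[:1]:
    m=q['mask'].astype(np.uint8); c=max(cv2.findContours(m,0,2)[0],key=cv2.contourArea)
    r=cv2.minAreaRect(c); print(q['conf'],r)
    B=np.array([onz('wrist',*b,.024,st) for b in cv2.boxPoints(r)]); print(B.round(4).tolist(),B.mean(0))
    e=[B[1]-B[0],B[2]-B[1]]; print([(np.linalg.norm(a).round(3),np.degrees(np.arctan2(a[1],a[0])).round(1)) for a in e])
h=cv2.cvtColor(im,cv2.COLOR_RGB2HSV); b=cv2.inRange(h,(100,150,60),(130,255,255)); v,u=np.nonzero(b); print('blue',u.mean(),v.mean(),len(u),onz('wrist',u.mean(),v.mean(),.024,st))
E
```

```text
5.225 [ 0.44908398 -0.30112352  0.25126001] [ 1.79948392e+02 -6.08224487e-02  1.39270082e+01] [  6.   21.2  30.7 109.1 -13.4  53.1 -33. ] [-0.2654173   0.16699931  0.29930404]
0.84 ((314.0, 212.0), (174.0, 24.0), 90.0)
[[0.5215, -0.2647, 0.024], [0.526, -0.283, 0.024], [0.3822, -0.3188, 0.024], [0.377, -0.2979, 0.024]] [ 0.45166764 -0.29111764  0.024     ]
[(np.float64(0.019), np.float64(-76.1)), (np.float64(0.148), np.float64(-166.1))]
blue 315.6690909090909 291.8909090909091 275 [ 0.38659842 -0.30820186  0.024     ]
```

View pics/w2.png

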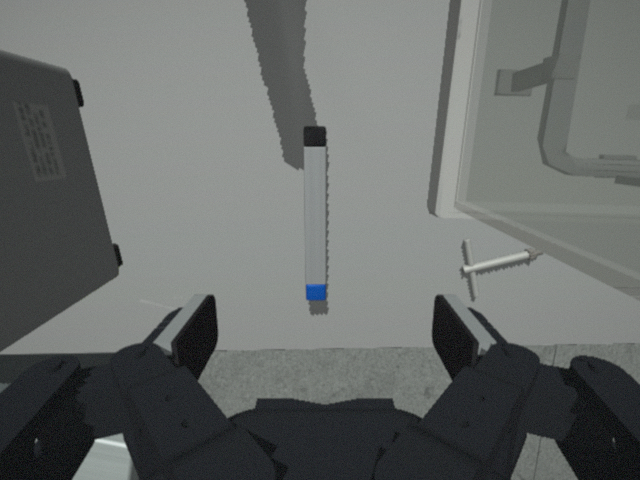

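The wrist view shows the bar upright at (315,127)–(316,300), with the blue cap at the bottom and nothing else between the fingers. I'll descend and grasp.

```bash
python3 - <<'E'
from h import *
plan([.4517,-.291,.082],14.3,7)
E
```

```text
7 rows [[0.0006, -0.0014, 0.0243, 0.0, -0.0, -0.1], [0.0006, -0.0014, 0.0243, 0.0, -0.0, -0.0], [0.0006, -0.0014, 0.0243, 0.0, -0.0, -0.1], [0.0006, -0.0015, 0.0243, 0.0, -0.0, -0.0], [0.0006, -0.0014, 0.0243, 0.0, -0.1, -0.1], [0.0007, -0.0015, 0.0242, 0.1, -0.0, -0.0], [0.0007, -0.0014, 0.0243, 0.0, -0.1, -0.1]]
end [ 0.4517 -0.291   0.082 ] [1.7998e+02 4.0000e-02 1.4300e+01]
```

Request:
{"fn": "drive_tool", "kwargs": {"commands": [[0.0006, -0.0014, 0.0243, 0, 0, -0.1], [0.0006, -0.0014, 0.0243, 0, 0, 0], [0.0006, -0.0014, 0.0243, 0, 0, -0.1], [0.0006, -0.0015, 0.0243, 0, 0, 0], [0.0006, -0.0014, 0.0243, 0, 0, -0.1], [0.0007, -0.0015, 0.0242, 0, 0, 0], [0.0007, -0.0014, 0.0243, 0, 0, -0.1], [0, 0, 0, 0, 0, 0], [0, 0, 0, 0, 0, 0]]}}

```text
time: 6.45
position: [0.4511, -0.291, 0.0815]
orientation: [179.9, -0.1, 14.3]
force: [-0.6, -0.6, -0.5]
gripper_width: 0.0855
grip_force: 0.0
```

Request:
{"fn": "drive_tool", "kwargs": {"commands": [[0, 0, 0, 0, 0, 0], [0, 0, 0, 0, 0, 0], [0, 0, 0, 0, 0, 0], [0, 0, 0, 0, 0, 0], [0, 0, 0, 0, 0, 0], [0, 0, 0, 0, 0, 0], [0, 0, 0, 0, 0, 0], [0, 0, 0, 0, 0, 0]], "gripper": 0.01}}

```text
time: 7.45
position: [0.4504, -0.2909, 0.0806]
orientation: [179.9, -0.0, 14.3]
force: [-0.8, -0.6, 4.7]
gripper_width: 0.0165
grip_force: 59.5
```

```bash
python3 - <<'E'
from h import *
st=manip.get_state(); print(st['time'],st['position'],st['orientation'],st['gripper_width'],st['grip_force'],st['force'])
im=save('wrist','w3')
q=manip.trace('wrist','straightedge')[:1]
for q in q:
    v,u=np.nonzero(q['mask']); print(q['conf'],u.min(),u.max(),v.min(),v.max())
p=np.array(st['position'])
plan(p+[0,0,.30],14.3,6)
# block geometry from w1
s1=dict(position=[0.48945195,0.40041011,0.36984661],orientation=[-179.9507,-.011,72.0445])
w=cv2.imread('pics/w1.png'); h=cv2.cvtColor(w,cv2.COLOR_BGR2HSV)
b=cv2.inRange(h,(8,120,60),(30,255,255)); n,l,s,c=cv2.connectedComponentsWithStats(b); print(s[1:],c[1:])
k=1+np.argmax(s[1:,4]); x,y,ww,hh=s[k][:4]; cc=(x+ww/2-.5,y+hh/2-.5)
print('die',cc,onz('wrist',*cc,.052,s1))
roi=w[y:y+hh,x:x+ww].max(2); vv,uu=np.nonzero(roi[5:-5,5:-5]<50); print('dot',x+5+uu.mean(),y+5+vv.mean(),len(uu),onz('wrist',x+5+uu.mean(),y+5+vv.mean(),.052,s1))
g=cv2.cvtColor(w,cv2.COLOR_BGR2GRAY).astype(float)
for v in (160,180,200,260,280,295):
    r=cv2.GaussianBlur(g,(1,9),0)[v,280:380]; print(v,[(280+i,int(r[i+1]-r[i-1])) for i in range(1,99) if abs(r[i+1]-r[i-1])>14])
E
```

```text
7.45 [ 0.45042495 -0.29088658  0.08058312] [ 1.79944828e+02 -4.73383534e-02  1.42519438e+01] 0.01647386476647276 59.53538864850998 [-0.82161764 -0.60105042  4.73385533]
0.58 299 351 115 403
6 rows [[0.0, 0.0001, -0.05, 0.0, -0.0, -0.0], [0.0, 0.0, -0.05, 0.0, -0.0, -0.0], [0.0001, 0.0001, -0.05, 0.0, -0.0, -0.0], [0.0, 0.0, -0.05, 0.0, -0.0, -0.0], [0.0001, 0.0001, -0.05, 0.0, -0.0, -0.0], [0.0, 0.0, -0.05, 0.1, -0.0, -0.0]]
end [ 0.4504 -0.2909  0.3806] [-1.7995e+02 -4.0000e-02  1.4250e+01]
[[315 218  27  27 527]] [[327.73055028 230.89943074]]
die (np.float64(328.0), np.float64(231.0)) [0.48344035 0.37170799 0.052     ]
dot 327.62745098039215 232.1764705882353 51 [0.48263651 0.37055832 0.052     ]
160 [(286, -22), (287, -20), (293, 23), (294, 63), (295, 57), (296, 14), (359, -23), (360, -31), (366, 17), (367, 37), (368, 29)]
180 [(287, -23), (288, -19), (294, 37), (295, 66), (296, 40), (358, -15), (359, -30), (360, -26), (366, 26), (367, 40), (368, 26)]
200 [(287, -14), (288, -25), (294, 16), (295, 56), (296, 57), (297, 18), (358, -17), (359, -31), (360, -23), (365, 18), (366, 40), (367, 36)]
260 [(289, -14), (290, -24), (291, -14), (296, 25), (297, 65), (298, 51), (357, -17), (358, -28), (359, -19), (364, 25), (365, 44), (366, 30)]
280 [(290, -20), (291, -25), (297, 41), (298, 64), (299, 37), (357, -30), (358, -30), (363, 14), (364, 34), (365, 39), (366, 19)]
295 [(291, -25), (292, -20), (297, 28), (298, 70), (299, 56), (357, -36), (358, -35), (363, 26), (364, 44), (365, 32)]
```

Request:
{"fn": "drive_tool", "kwargs": {"commands": [[0, 0, -0.05, 0, 0, 0], [0, 0, -0.05, 0, 0, 0], [0, 0, -0.05, 0, 0, 0], [0, 0, -0.05, 0, 0, 0], [0, 0, -0.05, 0, 0, 0], [0, 0, -0.05, 0, 0, 0], [0, 0, 0, 0, 0, 0], [0, 0, 0, 0, 0, 0]]}}

```text
time: 8.55
position: [0.4493, -0.2895, 0.3785]
orientation: [-179.9, 0.1, 14.3]
force: [0.3, 0.4, -3.3]
gripper_width: 0.0167
grip_force: 59.7
```

```bash
python3 - <<'E'
from h import *
st=manip.get_state(); print(st['time'],st['position'],st['orientation'],st['gripper_width'],st['grip_force'],st['force'])
im=save('wrist','w4'); cv2.imwrite('pics/w4c.png',im[60:,100:540,::-1])
s1=dict(position=[0.48945195,0.40041011,0.36984661],orientation=[-179.9507,-.011,72.0445])
E=[onz('wrist',u,v,.048,s1) for u,v in ((294.3,160),(298.2,295),(359.7,160),(357.5,295))]
for a,b in ((0,1),(2,3),(0,2)):
    d=E[a]-E[b]; print(np.degrees(np.arctan2(d[1],d[0])),np.linalg.norm(d))
for z in (.044,.05): print([onz('wrist',u,232,z,s1).round(4) for u in (296.4,358.6)])
h=cv2.cvtColor(im,cv2.COLOR_RGB2HSV); b=cv2.inRange(h,(100,150,60),(130,255,255)); n,l,s,c=cv2.connectedComponentsWithStats(b); print(s[1:],c[1:])
E
```

```text
8.55 [ 0.44934661 -0.28953492  0.37849412] [-1.79883075e+02  9.62780300e-02  1.42848608e+01] 0.016731014529490617 59.67511296272278 [ 0.33193894  0.44659232 -3.28058752]
72.43725437036896 0.15500856937077587
72.51546415188074 0.1549976131712831
162.0044276979877 0.06944157985757844
[array([0.4486, 0.3797, 0.044 ]), array([0.5155, 0.358 , 0.044 ])]
[array([0.4495, 0.381 , 0.05  ]), array([0.5154, 0.3596, 0.05  ])]
[[    0    99   107   186 11520]
 [    0   101     2     2     2]
 [   67   138     3     5     8]
 [   86   217     1     1     1]
 [   91   220     2     1     2]
 [   94   220     2     2     2]
 [  100   239     1     1     1]] [[ 46.86762153 190.95208333]
 [  0.5        101.5       ]
 [ 68.         140.125     ]
 [ 86.         217.        ]
 [ 91.5        220.        ]
 [ 94.5        220.5       ]
 [100.         239.        ]]
```

View pics/w4c.png

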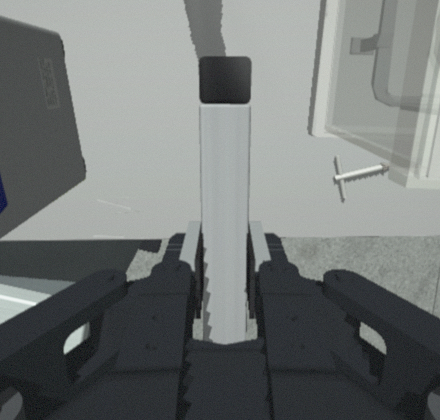

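The bar sits centred and parallel in the grip, black cap forward at crop rows 57–103. I'll work out the in-hand offset and the carry.

```bash
python3 - <<'E'
from h import *
T=np.array(manip.calibration('wrist')['tool_from_camera']); c=manip.calibration('wrist')
for v in (117,163):
    d=T[:3,:3]@np.array([(325-c['cx'])/c['fx'],(v-c['cy'])/c['fy'],1]); print(v,(T[:3,3]+d*(.0566-T[2,3])/d[2]).round(4))
cm=manip.get_state()
plan([.4825,.37,.385],72.5,12)
E
```

```text
117 [ 0.074  -0.0003  0.0566]
163 [ 0.059  -0.0003  0.0566]
12 rows [[0.0162, -0.0526, -0.0005, -0.0, 0.0, -4.9], [0.0207, -0.051, -0.0005, -0.0, 0.0, -4.8], [0.0249, -0.0491, -0.0005, -0.0, 0.0, -4.9], [0.029, -0.0468, -0.0005, -0.0, 0.0, -4.8], [0.0328, -0.0442, -0.0005, -0.0, 0.0, -4.9], [0.0364, -0.0412, -0.0005, -0.0, 0.0, -4.8], [0.0398, -0.038, -0.0005, -0.0, 0.0, -4.9], [0.0429, -0.0345, -0.0005, -0.0, 0.0, -4.8], [0.0456, -0.0308, -0.0005, -0.1, -0.0, -4.9], [0.048, -0.0268, -0.0005, -0.0, -0.0, -4.8], [0.0501, -0.0226, -0.0006, -0.1, -0.0, -4.9], [0.0519, -0.0183, -0.0006, -0.0, -0.0, -4.8]]
end [0.4825 0.37   0.385 ] [-179.98   -0.     72.48]
```

Request:
{"fn": "drive_tool", "kwargs": {"commands": [[0.0162, -0.0526, -0.0005, 0, 0, -4.9], [0.0207, -0.051, -0.0005, 0, 0, -4.8], [0.0249, -0.0491, -0.0005, 0, 0, -4.9], [0.029, -0.0468, -0.0005, 0, 0, -4.8], [0.0328, -0.0442, -0.0005, 0, 0, -4.9], [0.0364, -0.0412, -0.0005, 0, 0, -4.8], [0.0398, -0.038, -0.0005, 0, 0, -4.9], [0.0429, -0.0345, -0.0005, 0, 0, -4.8], [0.0456, -0.0308, -0.0005, 0, 0, -4.9], [0.048, -0.0268, -0.0005, 0, 0, -4.8], [0.0501, -0.0226, -0.0006, 0, 0, -4.9], [0.0519, -0.0183, -0.0006, 0, 0, -4.8]]}}

```text
time: 10.1
position: [0.4828, 0.3702, 0.3832]
orientation: [-179.8, 0.2, 72.6]
force: [0.1, 0.6, -2.7]
gripper_width: 0.0163
grip_force: 59.9
```

Request:
{"fn": "drive_tool", "kwargs": {"commands": [[0, 0, 0, 0, 0, 0], [0, 0, 0, 0, 0, 0], [0, 0, 0, 0, 0, 0], [0, 0, 0, 0, 0, 0]]}}

```text
time: 10.6
position: [0.484, 0.3677, 0.3861]
orientation: [180.0, 0.0, 72.3]
force: [0.5, -0.1, -2.6]
gripper_width: 0.0164
grip_force: 59.9
```

```bash
python3 - <<'E'
from h import *
st=manip.get_state(); print(st['time'],st['position'],st['orientation'],st['qpos'].round(1),st['grip_force'],st['force'])
p=plan([.4825,.3703,.16],72.5,10)
E
```

```text
10.6 [0.48399784 0.36769783 0.38609212] [1.79998305e+02 2.94073510e-02 7.23419577e+01] [-40.8  18.7   1.3  90.3  -0.4  71.1 -57.1] 59.851704239845276 [ 0.47061511 -0.14112363 -2.62105104]
10 rows [[0.0002, -0.0002, 0.0226, 0.0, 0.0, -0.0], [0.0002, -0.0002, 0.0226, 0.0, 0.0, -0.0], [0.0002, -0.0002, 0.0226, 0.0, 0.0, -0.0], [0.0002, -0.0002, 0.0226, 0.0, 0.0, -0.0], [0.0002, -0.0002, 0.0226, 0.0, 0.0, -0.0], [0.0002, -0.0002, 0.0226, 0.0, 0.0, -0.0], [0.0002, -0.0003, 0.0226, 0.0, 0.0, -0.0], [0.0002, -0.0002, 0.0226, 0.0, 0.0, -0.1], [0.0003, -0.0003, 0.0226, 0.0, 0.0, -0.0], [0.0002, -0.0002, 0.0227, 0.0, 0.0, -0.1]]
end [0.4825 0.3703 0.16  ] [1.800e+02 3.000e-02 7.254e+01]
```

Request:
{"fn": "drive_tool", "kwargs": {"commands": [[0.0002, -0.0002, 0.0226, 0, 0, 0], [0.0002, -0.0002, 0.0226, 0, 0, 0], [0.0002, -0.0002, 0.0226, 0, 0, 0], [0.0002, -0.0002, 0.0226, 0, 0, 0], [0.0002, -0.0002, 0.0226, 0, 0, 0], [0.0002, -0.0002, 0.0226, 0, 0, 0], [0.0002, -0.0003, 0.0226, 0, 0, 0], [0.0002, -0.0002, 0.0226, 0, 0, -0.1], [0.0003, -0.0003, 0.0226, 0, 0, 0], [0.0002, -0.0002, 0.0227, 0, 0, -0.1], [0, 0, 0, 0, 0, 0], [0, 0, 0, 0, 0, 0]]}}

```text
time: 12.1
position: [0.4828, 0.3718, 0.1612]
orientation: [179.9, -0.1, 72.6]
force: [0.9, 0.6, -2.0]
gripper_width: 0.0165
grip_force: 59.8
```

```bash
python3 - <<'E'
from h import *
for i in range(3):
    st=manip.get_state(); print(st['time'],st['position'],st['orientation'],st['force'])
    im=save('wrist' if i<2 else 'top','w5_%d'%i)
a=cv2.resize(im[190:275,95:215],None,fx=3.3,fy=3.3,interpolation=2)
w=cv2.imread('pics/w5_1.png')[60:,120:520]; s=np.zeros((420,800,3),np.uint8); s[:,:400]=w; s[:a.shape[0],404:404+a.shape[1]]=a[:420,:396]
cv2.imwrite('pics/c5.png',s)
E
```

```text
12.1 [0.48283727 0.37180669 0.1611638 ] [ 1.79948268e+02 -7.02391182e-02  7.26284316e+01] [ 0.9003065   0.63660823 -2.01419527]
12.15 [0.48296209 0.37204981 0.16150046] [ 1.79928401e+02 -1.06189102e-01  7.26382510e+01] [-0.02053806 -0.96438984 -4.10751332]
12.2 [0.48294721 0.37215677 0.16158308] [ 1.79922459e+02 -1.17937736e-01  7.26448239e+01] [ 0.17000232  0.51603919 -3.37572738]
```

View pics/c5.png

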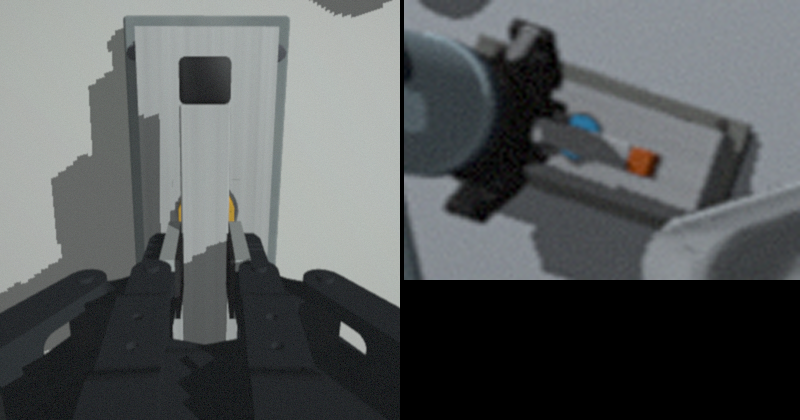

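The bar is over the die and nearly parallel. The face edges at crop columns 137 and 278 centre on 207, against 205 for the bar. I'll measure this exactly.

```bash
python3 - <<'E'
from h import *
st=manip.get_state(); print(st['position'],st['orientation'])
w=cv2.imread('pics/w5_1.png'); g=cv2.GaussianBlur(cv2.cvtColor(w,cv2.COLOR_BGR2GRAY),(1,7),0).astype(float)
c=manip.calibration('wrist'); T=np.array(c['tool_from_camera'])
def tool(u,v,z):
    d=T[:3,:3]@np.array([(u-c['cx'])/c['fx'],(v-c['cy'])/c['fy'],1]); return T[:3,3]+d*(z-T[2,3])/d[2]
zt=.1613-.048
for v in (100,120,140,170,200,230,260):
    r=g[v,230:420]; d=r[2:]-r[:-2]; L=231+np.argmax(d[10:40])+10; Rr=231+np.argmin(d[150:])+150-0
    print(v,L,d[10:40].max(),Rr,d[150:].min(), tool(L,v,zt)[:2].round(4),tool(Rr,v,zt)[:2].round(4))
h=cv2.cvtColor(w,cv2.COLOR_BGR2HSV); b=cv2.inRange(h,(8,120,60),(30,255,255)); v,u=np.nonzero(b); print(u.min(),u.max(),v.min(),v.max(),len(u))
print('left ext',tool(u.min(),v[u==u.min()].mean(),.1613-.052),'right',tool(u.max(),v[u==u.max()].mean(),.1613-.052),'top',tool(u[v==v.min()].mean(),v.min(),.1613-.052), v[u==u.min()],v[u==u.max()])
P=np.array([tool(a,bb,.1613-.052)[:2] for a,bb in zip(u,v)])
from scipy.optimize import least_squares
# outer contour: per column topmost orange pixel
Q=np.array([tool(a,v[u==a].min()-.5,.1613-.052)[:2] for a in np.unique(u)])
s=least_squares(lambda p:np.hypot(Q[:,0]-p[0],Q[:,1]-p[1])-.0155,[0,0],loss='soft_l1',f_scale=.0005); print('die centre in tool',s.x,len(Q),np.abs(s.fun).max())
E
```

```text
[0.48286095 0.37217325 0.16150557] [ 1.79925483e+02 -1.14950620e-01  7.26513270e+01]
100 255 47.0 398 -41.0 [ 0.0858 -0.0336] [0.0858 0.0344]
120 255 94.0 397 -68.0 [ 0.0768 -0.034 ] [0.0767 0.0344]
140 256 84.0 396 -38.0 [ 0.0675 -0.034 ] [0.0674 0.0344]
170 258 70.0 395 -37.0 [ 0.053  -0.0337] [0.053  0.0347]
200 259 17.0 393 -33.0 [ 0.038 -0.034] [0.0379 0.0344]
230 260 17.0 391 -33.0 [ 0.0222 -0.0342] [0.0222 0.0341]
260 262 16.0 390 -33.0 [ 0.0058 -0.0339] [0.0057 0.0344]
298 354 257 280 146
left ext [ 0.00020501 -0.01456162  0.1093    ] right [0.0017792  0.01492483 0.1093    ] top [0.0086872  0.01269697 0.1093    ] [268 269 270 271 272 275 276 278] [269 270]
die centre in tool [-0.00133487  0.00033678] 9 0.0005826456741128277
```

Request:
{"fn": "drive_tool", "kwargs": {"commands": [[-0.0005, 0.0002, 0.006, 0, 0, 0], [-0.0005, 0.0002, 0.006, 0, 0, 0], [0, 0, 0.006, 0, 0, 0], [0, 0, 0.003, 0, 0, 0], [0, 0, 0.001, 0, 0, 0], [0, 0, 0, 0, 0, 0]]}}

```text
time: 13.0
position: [0.4822, 0.3707, 0.1381]
orientation: [-180.0, -0.0, 72.7]
force: [0.1, -0.8, -3.7]
gripper_width: 0.0167
grip_force: 59.8
```

Request:
{"fn": "drive_tool", "kwargs": {"commands": [[0, 0, 0.001, 0, 0, 0], [0, 0, 0.001, 0, 0, 0]]}}

```text
time: 13.25
position: [0.4822, 0.3708, 0.1362]
orientation: [180.0, -0.0, 72.7]
force: [0.5, 0.3, -2.5]
gripper_width: 0.0168
grip_force: 59.8
```

Request:
{"fn": "drive_tool", "kwargs": {"commands": [[0, 0, 0.001, 0, 0, 0], [0, 0, 0.001, 0, 0, 0]]}}

```text
time: 13.5
position: [0.4822, 0.3707, 0.1341]
orientation: [-180.0, -0.0, 72.7]
force: [0.3, 0.6, -3.7]
gripper_width: 0.0166
grip_force: 59.8
```

Request:
{"fn": "drive_tool", "kwargs": {"commands": [[0, 0, 0.001, 0, 0, 0], [0, 0, 0.0, 0, 0, 0]]}}

```text
time: 13.75
position: [0.4821, 0.3706, 0.1329]
orientation: [-180.0, 0.0, 72.7]
force: [-1.1, 0.6, -2.4]
gripper_width: 0.0167
grip_force: 59.8
```

Request:
{"fn": "drive_tool", "kwargs": {"commands": [[0, 0, 0.001, 0, 0, 0], [0, 0, 0, 0, 0, 0]]}}

```text
time: 14.0
position: [0.4821, 0.3707, 0.132]
orientation: [-180.0, 0.0, 72.7]
force: [-0.2, 0.3, -3.1]
gripper_width: 0.0163
grip_force: 59.8
```

Request:
{"fn": "drive_tool", "kwargs": {"commands": [[0, 0, 0.0008, 0, 0, 0], [0, 0, 0, 0, 0, 0]]}}

```text
time: 14.25
position: [0.4821, 0.3707, 0.1312]
orientation: [-180.0, 0.0, 72.7]
force: [-0.4, -0.0, -2.5]
gripper_width: 0.0165
grip_force: 59.8
```

Request:
{"fn": "drive_tool", "kwargs": {"commands": [[0, 0, 0.0008, 0, 0, 0], [0, 0, 0, 0, 0, 0]]}}

```text
time: 14.5
position: [0.4821, 0.3707, 0.1304]
orientation: [-180.0, 0.0, 72.7]
force: [-0.8, -0.9, -2.1]
gripper_width: 0.017
grip_force: 59.8
```

Request:
{"fn": "drive_tool", "kwargs": {"commands": [[0, 0, 0.0008, 0, 0, 0], [0, 0, 0, 0, 0, 0]]}}

```text
time: 14.75
position: [0.4822, 0.3708, 0.13]
orientation: [180.0, -0.0, 72.7]
force: [-1.7, 0.1, -0.2]
gripper_width: 0.0166
grip_force: 60.3
```

Contact has begun, with the load moving onto the die. Releasing.

Request:
{"fn": "drive_tool", "kwargs": {"commands": [[0, 0, 0, 0, 0, 0], [0, 0, 0, 0, 0, 0], [0, 0, 0, 0, 0, 0], [0, 0, 0, 0, 0, 0], [0, 0, 0, 0, 0, 0]], "gripper": 0.05}}

```text
time: 15.38
position: [0.4822, 0.3707, 0.1297]
orientation: [-180.0, -0.0, 72.7]
force: [0.2, 0.3, -0.5]
gripper_width: 0.0503
grip_force: 0.0
```

```bash
python3 - <<'E'
from h import *
st=manip.get_state(); print(st['time'],st['position'],st['orientation'],st['gripper_width'],st['force'])
im=save('wrist','w6'); cv2.imwrite('pics/w6c.png',im[60:,100:540,::-1])
E
```

```text
15.375 [0.48216876 0.37072709 0.12968923] [-1.79997530e+02 -1.55799590e-03  7.26710242e+01] 0.05030420664665895 [ 0.17509917  0.3279898  -0.51235065]
```

View pics/w6c.png

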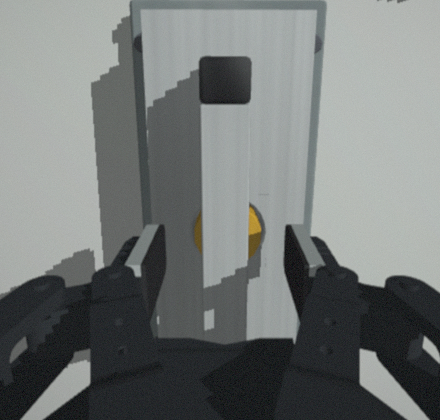

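The bar lies free along the face and over the die. Next I rise, close the fingers, and go above the blue end (tool −x).

Request:
{"fn": "drive_tool", "kwargs": {"commands": [[0, 0, -0.025, 0, 0, 0], [0, 0, -0.03, 0, 0, 0], [0, 0, -0.005, 0, 0, 0]]}}

```text
time: 15.8
position: [0.4833, 0.3716, 0.192]
orientation: [179.9, -0.2, 72.7]
force: [0.1, 0.1, 0.1]
gripper_width: 0.0503
grip_force: 0.0
```

Request:
{"fn": "drive_tool", "kwargs": {"commands": [[-0.02, 0, 0, 0, 0, 0], [-0.02, 0, 0, 0, 0, 0], [-0.021, 0, 0, 0, 0, 0], [0, 0, 0.01, 0, 0, 0], [0, 0, 0.01, 0, 0, 0], [0, 0, 0, 0, 0, 0], [0, 0, 0, 0, 0, 0]], "gripper": 0.0}}

```text
time: 16.68
position: [0.4639, 0.3131, 0.1693]
orientation: [-180.0, 0.0, 72.7]
force: [0.1, -0.2, -0.2]
gripper_width: 0.0002
grip_force: 0.0
```

```bash
python3 - <<'E'
from h import *
st=manip.get_state(); print(st['time'],st['position'],st['orientation'],st['gripper_width'],st['force'],st['qpos'].round(1))
im=save('wrist','w7')
im=save('top','t7'); im2=save('scene','s7')
a=cv2.resize(im[190:290,95:215],None,fx=3.3,fy=3.3,interpolation=2);b=cv2.resize(im2[80:200,250:370],None,fx=3.3,fy=3.3,interpolation=2)
s=np.zeros((400,800,3),np.uint8); s[:a.shape[0],:a.shape[1]]=a[...,::-1]; s[:b.shape[0],400:400+b.shape[1]]=b[...,::-1]; cv2.imwrite('pics/c7.png',s)
R=Ro.from_euler('xyz',st['orientation'],degrees=True)
print('bar centre in tool',R.inv().apply(np.array([.4822,.3707,0])-st['position']))
E
```

```text
16.675 [0.46394317 0.31314779 0.16934254] [-1.79978567e+02  4.85628937e-03  7.27168691e+01] 0.00015895658010141807 [ 0.05909733 -0.24035919 -0.24959467] [-37.5  27.4   0.9 108.7  -0.6  43.9 -53.5]
bar centre in tool [0.06039198 0.00039744 0.16933728]
```

View pics/c7.png

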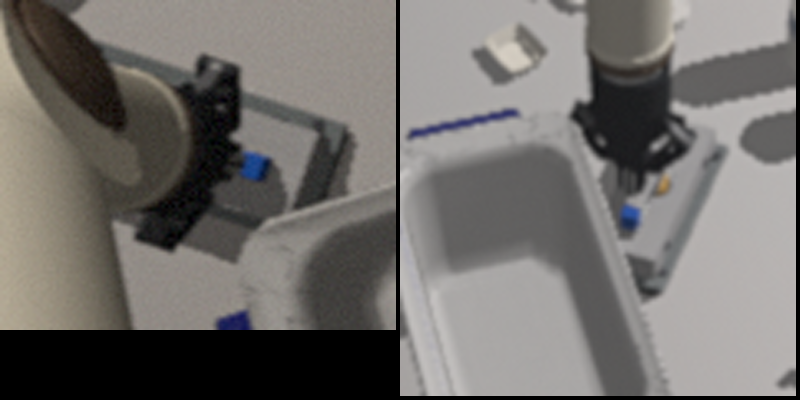

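Gripper and wrist are clear of the bath, with the blue cap under the fingertips. Pressing blue.

Request:
{"fn": "drive_tool", "kwargs": {"commands": [[0, 0, 0.007, 0, 0, 0], [0, 0, 0.006, 0, 0, 0], [0, 0, 0.003, 0, 0, 0], [0, 0, 0, 0, 0, 0]]}}

```text
time: 17.32
position: [0.4638, 0.3123, 0.1532]
orientation: [-180.0, 0.0, 72.7]
force: [0.1, 0.0, -0.6]
gripper_width: 0.0004
grip_force: 0.0
```

Request:
{"fn": "drive_tool", "kwargs": {"commands": [[0, 0, 0.0015, 0, 0, 0], [0, 0, 0.0015, 0, 0, 0], [0, 0, 0, 0, 0, 0]]}}

```text
time: 17.7
position: [0.464, 0.3125, 0.1507]
orientation: [-180.0, 0.0, 72.7]
force: [-0.7, 0.0, 0.0]
gripper_width: -0.0003
grip_force: 0.0
```

Request:
{"fn": "drive_tool", "kwargs": {"commands": [[0, 0, 0.0015, 0, 0, 0], [0, 0, 0.0015, 0, 0, 0], [0, 0, 0, 0, 0, 0]]}}

```text
time: 18.08
position: [0.4639, 0.3124, 0.1475]
orientation: [-180.0, 0.0, 72.7]
force: [0.6, 0.9, 0.8]
gripper_width: 0.0003
grip_force: 0.0
```

Request:
{"fn": "drive_tool", "kwargs": {"commands": [[0, 0, 0.0015, 0, 0, 0], [0, 0, 0.0015, 0, 0, 0], [0, 0, 0, 0, 0, 0]]}}

```text
time: 18.45
position: [0.464, 0.3121, 0.1446]
orientation: [-180.0, 0.0, 72.6]
force: [-0.4, -1.6, 1.9]
gripper_width: -0.0005
grip_force: 1.0
```

Request:
{"fn": "drive_tool", "kwargs": {"commands": [[0, 0, 0.001, 0, 0, 0], [0, 0, 0, 0, 0, 0]]}}

```text
time: 18.7
position: [0.464, 0.3123, 0.1437]
orientation: [-180.0, 0.0, 72.7]
force: [-0.0, -1.4, 2.8]
gripper_width: -0.0002
grip_force: 1.2
```

Request:
{"fn": "drive_tool", "kwargs": {"commands": [[0, 0, 0.001, 0, 0, 0], [0, 0, 0, 0, 0, 0]]}}

```text
time: 18.95
position: [0.4641, 0.3124, 0.1427]
orientation: [180.0, 0.0, 72.7]
force: [-0.7, -2.0, 1.8]
gripper_width: -0.0
grip_force: 1.3
```

Request:
{"fn": "drive_tool", "kwargs": {"commands": [[0, 0, 0.0005, 0, 0, 0], [0, 0, 0, 0, 0, 0]]}}

```text
time: 19.2
position: [0.4642, 0.3123, 0.1426]
orientation: [180.0, -0.0, 72.7]
force: [-1.4, -2.4, 5.5]
gripper_width: -0.0002
grip_force: 3.0
```

Request:
{"fn": "drive_tool", "kwargs": {"commands": [[0, 0, 0.0003, 0, 0, 0], [0, 0, 0, 0, 0, 0], [0, 0, 0, 0, 0, 0]]}}

```text
time: 19.58
position: [0.4642, 0.3123, 0.1425]
orientation: [180.0, -0.0, 72.6]
force: [-1.7, -2.9, 7.6]
gripper_width: 0.0
grip_force: 3.9
```

Request:
{"fn": "drive_tool", "kwargs": {"commands": [[0, 0, 0, 0, 0, 0], [0, 0, 0, 0, 0, 0], [0, 0, 0, 0, 0, 0]]}}

```text
time: 19.95
position: [0.4642, 0.3123, 0.1425]
orientation: [180.0, -0.0, 72.7]
force: [-1.3, -3.8, 6.9]
gripper_width: -0.0002
grip_force: 3.9
```

Blue held at about 7 N and it tipped down, with contact level 0.1425. Now the black end.

Request:
{"fn": "drive_tool", "kwargs": {"commands": [[0, 0, -0.015, 0, 0, 0], [0, 0, -0.015, 0, 0, 0], [0.04, 0, 0, 0, 0, 0], [0.041, 0, 0, 0, 0, 0], [0.041, 0, 0, 0, 0, 0], [0, 0, 0.007, 0, 0, 0], [0, 0, 0.007, 0, 0, 0], [0, 0, 0.003, 0, 0, 0], [0, 0, 0, 0, 0, 0]]}}

```text
time: 21.08
position: [0.5004, 0.4277, 0.1547]
orientation: [-180.0, 0.1, 72.6]
force: [-0.2, 0.1, -0.2]
gripper_width: 0.0002
grip_force: 0.0
```

```bash
python3 - <<'E'
from h import *
st=manip.get_state()
R=Ro.from_euler('xyz',st['orientation'],degrees=True)
print('bar centre in tool',R.inv().apply(np.array([.4822,.3707,0])-st['position']),st['force'],st['time'])
save('wrist','w8')
E
```

```text
bar centre in tool [-0.05965037 -0.00028861  0.15472405] [-0.15767928  0.06206421 -0.20838957] 21.075
```

Request:
{"fn": "drive_tool", "kwargs": {"commands": [[0, 0, 0.002, 0, 0, 0], [0, 0, 0.002, 0, 0, 0], [0, 0, 0, 0, 0, 0]]}}

```text
time: 21.5
position: [0.5002, 0.4288, 0.1507]
orientation: [-180.0, 0.0, 72.7]
force: [-0.1, 0.0, 0.5]
gripper_width: 0.0001
grip_force: 0.0
```

Request:
{"fn": "drive_tool", "kwargs": {"commands": [[0, 0, 0.0015, 0, 0, 0], [0, 0, 0.0015, 0, 0, 0], [0, 0, 0, 0, 0, 0]]}}

```text
time: 21.88
position: [0.5002, 0.4289, 0.1477]
orientation: [-180.0, 0.0, 72.7]
force: [0.2, -0.7, -0.9]
gripper_width: -0.0005
grip_force: 0.0
```

Request:
{"fn": "drive_tool", "kwargs": {"commands": [[0, 0, 0.0015, 0, 0, 0], [0, 0, 0.001, 0, 0, 0], [0, 0, 0, 0, 0, 0]]}}

```text
time: 22.25
position: [0.5004, 0.4291, 0.1455]
orientation: [180.0, -0.0, 72.7]
force: [0.2, -0.0, 1.1]
gripper_width: 0.0003
grip_force: 0.5
```

Request:
{"fn": "drive_tool", "kwargs": {"commands": [[0, 0, 0.0015, 0, 0, 0], [0, 0, 0.0005, 0, 0, 0], [0, 0, 0, 0, 0, 0]]}}

```text
time: 22.62
position: [0.5005, 0.4294, 0.1437]
orientation: [180.0, -0.1, 72.7]
force: [1.0, 1.3, 1.5]
gripper_width: 0.0002
grip_force: 1.0
```

Request:
{"fn": "drive_tool", "kwargs": {"commands": [[0, 0, 0.001, 0, 0, 0], [0, 0, 0, 0, 0, 0]]}}

```text
time: 22.88
position: [0.5005, 0.4292, 0.1427]
orientation: [180.0, -0.0, 72.7]
force: [0.1, 2.4, 3.3]
gripper_width: 0.0003
grip_force: 1.4
```

Request:
{"fn": "drive_tool", "kwargs": {"commands": [[0, 0, 0.0005, 0, 0, 0], [0, 0, 0, 0, 0, 0]]}}

```text
time: 23.12
position: [0.5007, 0.4292, 0.1425]
orientation: [180.0, -0.1, 72.7]
force: [0.8, 1.9, 4.6]
gripper_width: 0.0003
grip_force: 2.7
```

Request:
{"fn": "drive_tool", "kwargs": {"commands": [[0, 0, 0.0004, 0, 0, 0], [0, 0, 0, 0, 0, 0], [0, 0, 0, 0, 0, 0]]}}

```text
time: 23.5
position: [0.5007, 0.4293, 0.1425]
orientation: [180.0, -0.1, 72.7]
force: [-0.6, 0.8, 7.5]
gripper_width: -0.0001
grip_force: 3.6
```

Request:
{"fn": "drive_tool", "kwargs": {"commands": [[0, 0, 0, 0, 0, 0], [0, 0, 0, 0, 0, 0], [0, 0, 0, 0, 0, 0]]}}

```text
time: 23.88
position: [0.5007, 0.4293, 0.1425]
orientation: [180.0, -0.1, 72.7]
force: [-0.6, 0.5, 7.2]
gripper_width: 0.0002
grip_force: 3.6
```

Both ends rock, each about 4 mm at the press point, and each was held at about 7 N. Now the middle.

Request:
{"fn": "drive_tool", "kwargs": {"commands": [[0, 0, -0.01, 0, 0, 0], [0, 0, -0.012, 0, 0, 0], [-0.03, 0, 0, 0, 0, 0], [-0.0302, 0, 0, 0, 0, 0], [0, 0, 0.007, 0, 0, 0], [0, 0, 0.004, 0, 0, 0], [0, 0, 0, 0, 0, 0]]}}

```text
time: 24.75
position: [0.4822, 0.3724, 0.1521]
orientation: [-180.0, 0.0, 72.7]
force: [-0.5, -0.1, -0.2]
gripper_width: -0.0001
grip_force: 0.0
```

Request:
{"fn": "drive_tool", "kwargs": {"commands": [[0, 0, 0.002, 0, 0, 0], [0, 0, 0.002, 0, 0, 0], [0, 0, 0.001, 0, 0, 0], [0, 0, 0, 0, 0, 0]]}}

```text
time: 25.25
position: [0.4824, 0.3715, 0.1474]
orientation: [-180.0, 0.0, 72.7]
force: [0.3, -0.4, -0.3]
gripper_width: 0.0
grip_force: 0.0
```

```bash
python3 - <<'E'
from h import *
st=manip.get_state()
R=Ro.from_euler('xyz',st['orientation'],degrees=True)
print('bar centre in tool',R.inv().apply(np.array([.4822,.3707,0])-st['position']),st['force'],st['time'])
E
```

```text
bar centre in tool [-7.58970012e-04  8.78659395e-05  1.47372398e-01] [ 0.28927649 -0.38479922 -0.33197186] 25.25
```

Request:
{"fn": "drive_tool", "kwargs": {"commands": [[-0.0005, 0, 0.001, 0, 0, 0], [0, 0, 0.001, 0, 0, 0], [0, 0, 0, 0, 0, 0]]}}

```text
time: 25.62
position: [0.4823, 0.3709, 0.1458]
orientation: [180.0, -0.0, 72.7]
force: [-0.8, -0.4, 3.3]
gripper_width: 0.0003
grip_force: 1.5
```

Request:
{"fn": "drive_tool", "kwargs": {"commands": [[0, 0, 0.0007, 0, 0, 0], [0, 0, 0.0005, 0, 0, 0], [0, 0, 0, 0, 0, 0]]}}

```text
time: 26.0
position: [0.4824, 0.3709, 0.1447]
orientation: [180.0, -0.0, 72.7]
force: [-0.6, -1.4, 5.2]
gripper_width: 0.0
grip_force: 2.6
```

Request:
{"fn": "drive_tool", "kwargs": {"commands": [[0, 0, 0.0007, 0, 0, 0], [0, 0, 0.0005, 0, 0, 0], [0, 0, 0, 0, 0, 0]]}}

```text
time: 26.38
position: [0.4824, 0.371, 0.1435]
orientation: [180.0, -0.0, 72.7]
force: [-1.1, -1.1, 5.2]
gripper_width: -0.0001
grip_force: 2.5
```

Request:
{"fn": "drive_tool", "kwargs": {"commands": [[0, 0, 0.0005, 0, 0, 0], [0, 0, 0.0005, 0, 0, 0], [0, 0, 0, 0, 0, 0]]}}

```text
time: 26.75
position: [0.4824, 0.3709, 0.1424]
orientation: [180.0, -0.0, 72.7]
force: [-1.9, -0.9, 4.7]
gripper_width: 0.0001
grip_force: 2.5
```

Request:
{"fn": "drive_tool", "kwargs": {"commands": [[0, 0, 0.0005, 0, 0, 0], [0, 0, 0.0005, 0, 0, 0], [0, 0, 0, 0, 0, 0]]}}

```text
time: 27.12
position: [0.4824, 0.371, 0.1414]
orientation: [180.0, -0.0, 72.7]
force: [-1.0, -0.9, 3.9]
gripper_width: 0.0002
grip_force: 2.5
```

Request:
{"fn": "drive_tool", "kwargs": {"commands": [[0, 0, 0.0005, 0, 0, 0], [0, 0, 0, 0, 0, 0]]}}

```text
time: 27.38
position: [0.4823, 0.3709, 0.141]
orientation: [180.0, -0.0, 72.7]
force: [-0.9, -1.8, 6.6]
gripper_width: 0.0002
grip_force: 3.1
```

Request:
{"fn": "drive_tool", "kwargs": {"commands": [[0, 0, 0.0005, 0, 0, 0], [0, 0, 0, 0, 0, 0]]}}

```text
time: 27.62
position: [0.4824, 0.3709, 0.141]
orientation: [180.0, -0.0, 72.7]
force: [-2.5, -2.5, 9.6]
gripper_width: 0.0001
grip_force: 4.9
```

Request:
{"fn": "drive_tool", "kwargs": {"commands": [[0, 0, 0.0005, 0, 0, 0], [0, 0, 0, 0, 0, 0]]}}

```text
time: 27.88
position: [0.4824, 0.3709, 0.141]
orientation: [180.0, -0.0, 72.7]
force: [-4.7, -4.0, 12.5]
gripper_width: -0.0001
grip_force: 6.6
```

Request:
{"fn": "drive_tool", "kwargs": {"commands": [[-0.0003, -0.0002, 0.0005, 0, 0, 0], [-0.0002, -0.0001, 0.0005, 0, 0, 0], [0, 0, 0, 0, 0, 0]]}}

```text
time: 28.25
position: [0.4823, 0.3709, 0.141]
orientation: [180.0, -0.1, 72.7]
force: [-4.3, -3.7, 18.3]
gripper_width: -0.0001
grip_force: 9.3
```

Request:
{"fn": "drive_tool", "kwargs": {"commands": [[-0.0001, -0.0001, 0.0005, 0, 0, 0], [0, 0, 0, 0, 0, 0], [0, 0, 0, 0, 0, 0]]}}

```text
time: 28.62
position: [0.4824, 0.3708, 0.1409]
orientation: [179.9, -0.1, 72.7]
force: [-5.3, -3.9, 21.5]
gripper_width: -0.0003
grip_force: 10.9
```

The bar stopped dead at 0.141 from 6 N up to 21 N, so it is on the face. Now the second blue press.

Request:
{"fn": "drive_tool", "kwargs": {"commands": [[0.0003, 0.0002, -0.002, 0, 0, 0], [0.0003, 0.0002, -0.006, 0, 0, 0], [0, 0, -0.01, 0, 0, 0], [-0.03, 0, 0, 0, 0, 0], [-0.031, 0, 0, 0, 0, 0], [0, 0, 0.006, 0, 0, 0], [0, 0, 0, 0, 0, 0]]}}

```text
time: 29.5
position: [0.4642, 0.3133, 0.15]
orientation: [-180.0, -0.0, 72.7]
force: [-0.8, 0.6, 0.9]
gripper_width: 0.0001
grip_force: 0.0
```

```bash
python3 - <<'E'
from h import *
st=manip.get_state()
R=Ro.from_euler('xyz',st['orientation'],degrees=True)
print('bar centre in tool',R.inv().apply(np.array([.4822,.3707,0])-st['position']),st['position'],st['force'],st['time'])
E
```

```text
bar centre in tool [0.06009647 0.00015469 0.15007773] [0.4641607  0.31329787 0.15004837] [-0.75337009  0.56153909  0.89516809] 29.5
```

Request:
{"fn": "drive_tool", "kwargs": {"commands": [[0, 0, 0.003, 0, 0, 0], [0, 0, 0.003, 0, 0, 0], [0, 0, 0.002, 0, 0, 0], [0, 0, 0, 0, 0, 0]]}}

```text
time: 30.0
position: [0.4639, 0.3128, 0.1418]
orientation: [-180.0, 0.0, 72.7]
force: [0.7, -0.6, 0.4]
gripper_width: -0.0
grip_force: 0.0
```

Request:
{"fn": "drive_tool", "kwargs": {"commands": [[0, 0, 0.0008, 0, 0, 0], [0, 0, 0, 0, 0, 0]]}}

```text
time: 30.25
position: [0.4641, 0.3128, 0.1413]
orientation: [-180.0, -0.0, 72.7]
force: [0.5, 0.9, 0.4]
gripper_width: -0.0002
grip_force: 0.0
```

Request:
{"fn": "drive_tool", "kwargs": {"commands": [[0, 0, 0.0005, 0, 0, 0], [0, 0, 0, 0, 0, 0]]}}

```text
time: 30.5
position: [0.4642, 0.3128, 0.141]
orientation: [180.0, -0.0, 72.7]
force: [-0.5, 0.1, 2.7]
gripper_width: -0.0002
grip_force: 1.1
```

Request:
{"fn": "drive_tool", "kwargs": {"commands": [[0, 0, 0.0006, 0, 0, 0], [0, 0, 0, 0, 0, 0]]}}

```text
time: 30.75
position: [0.4642, 0.3128, 0.141]
orientation: [180.0, -0.0, 72.7]
force: [-1.7, -0.8, 8.0]
gripper_width: 0.0002
grip_force: 3.8
```

Request:
{"fn": "drive_tool", "kwargs": {"commands": [[0, 0, 0.0002, 0, 0, 0], [0, 0, 0, 0, 0, 0], [0, 0, 0, 0, 0, 0], [0, 0, 0, 0, 0, 0], [0, 0, 0, 0, 0, 0], [0, 0, 0, 0, 0, 0]]}}

```text
time: 31.5
position: [0.4642, 0.3128, 0.141]
orientation: [180.0, -0.0, 72.7]
force: [-2.9, -1.6, 9.3]
gripper_width: 0.0002
grip_force: 4.6
```

Blue is solid at 0.141 with no tip. Now black.

Request:
{"fn": "drive_tool", "kwargs": {"commands": [[0, 0, -0.005, 0, 0, 0], [0, 0, -0.01, 0, 0, 0], [0.04, 0, 0, 0, 0, 0], [0.041, 0, 0, 0, 0, 0], [0.041, 0, 0, 0, 0, 0], [0, 0, 0.008, 0, 0, 0], [0, 0, 0.003, 0, 0, 0], [0, 0, 0, 0, 0, 0]]}}

```text
time: 32.5
position: [0.5004, 0.4274, 0.1434]
orientation: [-180.0, 0.1, 72.6]
force: [-0.1, 0.0, 0.1]
gripper_width: -0.0001
grip_force: 0.0
```

Request:
{"fn": "drive_tool", "kwargs": {"commands": [[0, 0, 0.002, 0, 0, 0], [0, 0, 0.001, 0, 0, 0], [0, 0, 0, 0, 0, 0]]}}

```text
time: 32.88
position: [0.5005, 0.429, 0.1411]
orientation: [180.0, -0.0, 72.6]
force: [0.6, -0.5, -1.0]
gripper_width: -0.0002
grip_force: 0.0
```

Request:
{"fn": "drive_tool", "kwargs": {"commands": [[0, 0, 0.0008, 0, 0, 0], [0, 0, 0, 0, 0, 0]]}}

```text
time: 33.12
position: [0.5006, 0.4291, 0.1411]
orientation: [180.0, -0.0, 72.7]
force: [-2.5, -2.0, 5.4]
gripper_width: -0.0
grip_force: 2.7
```

Request:
{"fn": "drive_tool", "kwargs": {"commands": [[0, 0, 0.0002, 0, 0, 0], [0, 0, 0, 0, 0, 0]]}}

```text
time: 33.38
position: [0.5006, 0.4291, 0.141]
orientation: [180.0, -0.0, 72.7]
force: [-1.6, -2.0, 7.0]
gripper_width: 0.0
grip_force: 3.3
```

Request:
{"fn": "drive_tool", "kwargs": {"commands": [[0, 0, 0.0001, 0, 0, 0], [0, 0, 0, 0, 0, 0], [0, 0, 0, 0, 0, 0], [0, 0, 0, 0, 0, 0], [0, 0, 0, 0, 0, 0], [0, 0, 0, 0, 0, 0]]}}

```text
time: 34.12
position: [0.5006, 0.4291, 0.141]
orientation: [180.0, -0.0, 72.7]
force: [-1.9, -2.9, 8.4]
gripper_width: 0.0
grip_force: 3.6
```

Request:
{"fn": "drive_tool", "kwargs": {"commands": [[0, 0, -0.003, 0, 0, 0], [0, 0, -0.015, 0, 0, 0], [0, 0, -0.04, 0, 0, 0], [0, 0, -0.05, 0, 0, 0], [0, 0, -0.05, 0, 0, 0], [-0.01, 0, -0.05, 0, 0, 0], [0, 0, 0, 0, 0, 0], [0, 0, 0, 0, 0, 0], [0, 0, 0, 0, 0, 0]]}}

```text
time: 35.25
position: [0.4968, 0.4194, 0.3464]
orientation: [-179.9, 0.1, 72.7]
force: [-0.4, 0.7, -0.2]
gripper_width: 0.0
grip_force: 0.0
```

```bash
python3 - <<'E'
from h import *
st=manip.get_state(); print(st['time'],st['position'],st['force'])
im=save('wrist','w9'); cv2.imwrite('pics/w9c.png',im[60:,100:540,::-1])
E
```

```text
35.25 [0.49682244 0.41939568 0.34642444] [-0.35785719  0.70634398 -0.21867068]
```

View pics/w9c.png

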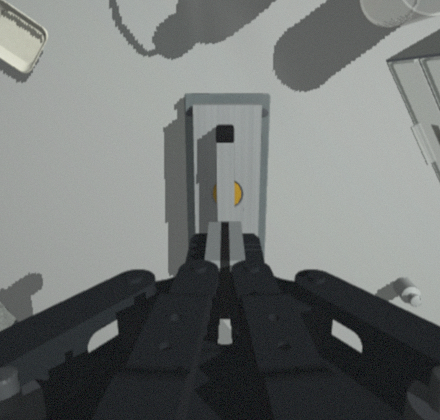

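The bar still lies along the face, with its top end at crop (225,133) and the die just showing at (240,193). I'll check the centring with the calibration before handing in.

```bash
python3 - <<'E'
from h import *
st=dict(position=[0.49682244,0.41939568,0.34642444],orientation=manip.get_state()['orientation'])
R=Ro.from_euler('xyz',st['orientation'],degrees=True)
T=lambda u,v,z:R.inv().apply(onz('wrist',u,v,z,st)-np.array(st['position']))[:2].round(4)
print('bar',T(317,240,.068),T(334.5,240,.068),'cap far end',T(325,185,.068))
print('face',T(294.5,240,.045),T(363,240,.045))
print('die l/r',T(314.5,253,.045),T(343,253,.045))
w=cv2.imread('pics/w9.png'); b=cv2.inRange(cv2.cvtColor(w,cv2.COLOR_BGR2HSV),(8,120,60),(30,255,255)); v,u=np.nonzero(b); print(u.min(),u.max(),v.min(),v.max())
g=w.max(2).astype(int); print(g[225,310:345].tolist()); print(g[225,285:300].tolist(),g[225,355:370].tolist())
E
```

```text
bar [-0.0284 -0.0079] [-0.0284  0.0096] cap far end [0.0264 0.0001]
face [-0.0347 -0.0324] [-0.0347  0.0407]
die l/r [-0.0492 -0.0112] [-0.0492  0.0195]
313 340 243 263
[87, 89, 82, 88, 88, 83, 105, 150, 154, 152, 151, 151, 148, 149, 153, 154, 155, 153, 157, 152, 149, 153, 154, 153, 150, 154, 152, 152, 157, 154, 153, 150, 154, 154, 153]
[95, 80, 71, 68, 71, 67, 68, 67, 86, 130, 153, 143, 103, 82, 80] [156, 157, 155, 157, 153, 131, 114, 116, 116, 111, 115, 117, 141, 169, 178]
```

```bash
python3 -c "
from workcell import manip
print(manip.hand_in())"
```

```text
the job is handed in; nothing more can be done
None
```

The job is handed in at about 35 s: the straightedge rocked at both ends, the middle press set the die flush, and both ends then held firm. The bar is left lying along the block, about 2 mm off centre.

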